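# Shut and lock the filter housing

### The job

Close up the low steel filter housing on the table: push its sliding panel fully shut with a fingertip, then set the fingertip in the slot of the big round quarter-turn fastener in the panel and turn it clockwise (seen from above) to its stop, so that the panel is locked. This is all pushing and turning: do not grip or lift anything, leave the sauce pot, steel cup and salt shaker standing where they are, and finish with the hand clear of everything.

Things in the scene. Friction and masses are not known exactly. Their poses are not given: they have to be found in the camera images.
- housing: Fixed steel filter housing on the table, place and yaw vary. Origin on the table, z up; spans x -75..75, y -140..130 mm. Flat deck 40 mm above the table; on it the panel slides along y between rails (inner faces x = -57, +57 mm, from y = -100 mm on) up to an end wall at +y; their tops are 62 mm above the table. The +x rail has a gap for the cam nose. An open panel bares a mesh-covered well at +y.
- panel (a joint): Slide of the aluminium panel (110 x 140 x 22 mm), m: 0 = fully shut; the value is how far it stands open towards the housing's -y (starts 0.035 to 0.065, at most 0.070). Push it towards the housing's +y to shut it, against about 7 N of friction; it stays where it is left and cannot be lifted out.
- panel_edge (a point): Middle of the top edge of the panel's pushing face: the upright face at its -y end, 110 mm wide, from the deck (40 mm above the table) up to 62 mm. Moves with the panel; axes as the housing's, push along +y. The deck behind it (-y) is free for a fingertip to come down and push. The fastener's centre is 70 mm ahead of the face.
- fastener (a joint): Angle, rad: 0 = unlocked, slot along the housing's y; grows clockwise seen from above; 1.571 = locked at its stop, slot along the housing's x. Starts at 0 to 0.5. Takes about 0.06 N m and stays where it is left. Locked, its cam nose stands in the gap of the +x rail and holds the panel; with the panel open the nose strikes the rail and it cannot be turned home.
- fastener_top (a point): Centre of the fastener, level with the panel's top (62 mm above the table); turns with it, y along the slot, z up. Steel disc, 84 mm diameter, flush in the panel, with one slot across its middle: 34 mm wide, 84 long, 18 deep, dark floor. Closed fingertips set in it about 25 mm off centre and led round the axis turn it; turn the hand along with the slot if they are over 32 mm across corners.
- sauce_pot_4: Bystander, loose: lidded plastic portion pot with green sauce, 53 mm across, 36 mm tall. Origin: centre of its underside, z up. Leave it alone.
- steel_cup_3: Bystander, loose: small open steel cup, 68 mm across, 42 mm tall. Origin: centre of its underside, z up. Leave it alone.
- salt_shaker: Bystander, loose: salt shaker with a grey cap, 44 mm across, 90 mm tall. Origin: centre of its underside, z up. Leave it alone.

How it is judged:
By the outcome, as a careful person would: the job done as asked, in the order asked, and still so for the second after the job is handed in, with the robot touching nothing.
It also fails if it takes over 46 s, if anything falls off the work surface, if the arm or the gripper's body presses on something with over 40 N, if the wrist force passes 120 N, or if a joint passes its speed limit or range.

### The arm

A 7-joint arm with a two-finger parallel gripper is mounted at the origin on a cart in front of the work surface, level with it; the furniture and walls round the work are solid. World frame = base frame: x ahead of the robot, y to its left, z up, the work surface at z = 0. Lengths are in m, angles in degrees, forces in N, time in s.
With the tool pointing down it reaches from about 0.425 to 0.875 m from the base axis. Payload 8.4 kg.
Tool frame: the origin (TCP) lies at the very end of the fingers, on their centre line; the grasp point (between the pads) lies 19 mm behind it (arm.grip_depth is the z of the grasp point in the tool frame, in m); z points along the fingers, y is the direction in which the jaws open and shut (so a half turn about z gives the same grasp; the last joint's range is limited). The gripper opens to 87 mm and grips with 3 to 60 N. Pads are 19 mm wide; open, the fingers measure 117 mm over their backs; the gripper's body (75 mm by 190 mm) begins 51 mm behind the grasp point.
Start: joints at [-82.747, 19.091, 2.286, 83.961, -0.768, 76.965, -3.352], TCP at [0.146, 0.633, 0.223] pointing down, gripper open.
Joint ranges: [-147.57, 147.57], [-21.85, 119.76], [-74.77, 79.35], [14.55, 137.4], [-85.83, 265.84], [4.83, 119.75], [-152.11, 152.11]. Speed limits (degrees/s): [127.2, 127.2, 159.86, 159.86, 180, 180, 180].

### API

Orientations are given as a 3x3 rotation matrix whose columns are the frame's x, y, z axes.
In Python, from bench import monitor, viewer, order, arm gives the robot as it stands.
- The arm moves only by the tool play_rows, never from a script. Its argument "rows" is a list of rows, each a list of 6 numbers: the shift along the tool's x, y, z in m, then the turn, a rotation vector about the tool's x, y, z in degrees. A call has 1 to 20 rows; each row is the pose to reach, as a shift and turn from the pose commanded when the call began, along the tool's axes at that moment; what a row does not reach only later rows make up. A row lasts 1/12 s, in which the tool goes at most 41.7 mm and 7.16 degrees, less where a joint would pass 70% of its speed; a pose out of reach is approached as far as the arm can. A call with a gripper value outside its range is refused whole. "jaw" is the finger opening in m, from 0 to 0.087, set as the call begins (left out, the last holds). The fingers move at their own pace and stop on an object; the grip force is fixed at half the most. Time passes only in rows, so rows that repeat a pose let the fingers close. It gives the time, the measured TCP pose, the force and the opening at its end, in the units of the state.
- monitor.get_state(): the state, without advancing time (a new reading comes with each control period).
- viewer.grab_frame(name): name is "side" or "top"; returns a dict with "pixels" (384x512x3 uint8, red, green, blue), "K" (3x3 intrinsics, pixels), "rvec" (rotation vector, rad) and "tvec" (3), from world to camera coordinates, as OpenCV has them. Camera axes: x right, y down, z forward; pixel columns grow to the right and rows downward; lengths in m; the calibration is good to about 2 mm. A picture is of the moment at which its call begins. There is no depth.
- order.close_job(): hands the job in, once; it reports no verdict.
The state is a dict: "t": time; "joint_positions": joint angles; "qd": joint speeds; "joint_efforts": joint torques, N m; "ee_pos": TCP position; "orientation": TCP orientation; "wrist_force": force on the tool from outside, world axes, zero at the start; "moment": the same for the moment, N m; "finger_gap": opening from 0.0 (shut) to 1.0 (fully open).
Only numpy, scipy, OpenCV 4.12 (cv2) and the standard library are available. Lean on these libraries where they do the work, as an engineer would, in place of code of your own. Each camera call takes 0.05 s, during which the arm holds its last target. There are 200 camera calls.

## Working session

There is one attempt and no reset: what is moved stays moved. The work goes in short steps, Python scripts to look and compute and a tool call to move; the robot and the scene stay as the last step left them, time stands still between calls to the robot, and variables do not carry over. Pictures are saved under pics/ and viewed, about 8 in all and at most 12, crops included, and the job is handed in when it is done.

Besides the shell and the picture viewer there is one more tool, called after "Call:" as name([rows], argument=value, ...), one row to a line, values as JSON. play_rows: Moves the arm, as the interface text tells. Its arguments: {"type":"object","properties":{"rows":{"type":"array","items":{"type":"array","items":{"type":"number"}}},"jaw":{"type":"number"}},"required":["rows"]}

```bash
ls; mkdir -p pics; cat > h.py <<'E'
import numpy as np, cv2
from bench import monitor, viewer, order, arm
def grab(n,f):
    d=viewer.grab_frame(n); cv2.imwrite('pics/'+f,d['pixels'][:,:,::-1]); np.savez('pics/'+f+'.npz',**{k:d[k] for k in('K','rvec','tvec')},pixels=d['pixels']); return d
def cam(f):
    return np.load('pics/'+f+'.npz')
def onplane(d,uv,z):
    R=cv2.Rodrigues(np.array(d['rvec'],float))[0]; t=np.array(d['tvec'],float).ravel()
    c=-R.T@t; r=R.T@np.linalg.inv(d['K'])@np.array([uv[0],uv[1],1.]); return c+r*(z-c[2])/r[2]
def proj(d,P): return cv2.projectPoints(np.array(P,float).reshape(-1,3),np.array(d['rvec'],float),np.array(d['tvec'],float),np.array(d['K'],float),None)[0][:,0]
E
python3 - <<'E'
from h import *
s=monitor.get_state(); print(s)
a=grab('top','t0.png')['pixels'];b=grab('side','s0.png')['pixels']
E
```

```text
pics
{'t': 0.0, 'joint_positions': array([-82.74724024,  19.13046414,   2.2839202 ,  84.01139236,
        -0.76698175,  76.96422411,  -3.35261322]), 'qd': array([-0.01829424, -0.02793223,  0.09100472, -0.04107973,  0.01339645,
       -0.00215044,  0.0184855 ]), 'joint_efforts': array([-8.99022361e-04, -6.56341481e+01,  1.33437674e+00, -4.03796339e+01,
       -5.99413225e-02,  4.46528674e-02,  1.52107805e-04]), 'ee_pos': array([0.14543848, 0.6330437 , 0.22167086]), 'orientation': array([[-9.74614955e-01,  2.23887543e-01, -2.40431701e-04],
       [ 2.23887641e-01,  9.74613702e-01, -1.56743366e-03],
       [-1.16600841e-04, -1.58147397e-03, -9.99998743e-01]]), 'wrist_force': array([-0.51636486, -0.04796537,  0.49230939]), 'moment': array([-0.01515055, -0.03392077, -0.01976729]), 'finger_gap': 1.002516766373618}
```

```bash
python3 - <<'E'
import cv2
for n in('t0','s0'):
    i=cv2.imread(f'pics/{n}.png'); cv2.imwrite(f'pics/{n}b.png',cv2.resize(i,(800,600),interpolation=cv2.INTER_CUBIC))
E
```

```text
(no output)
```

View pics/t0b.png

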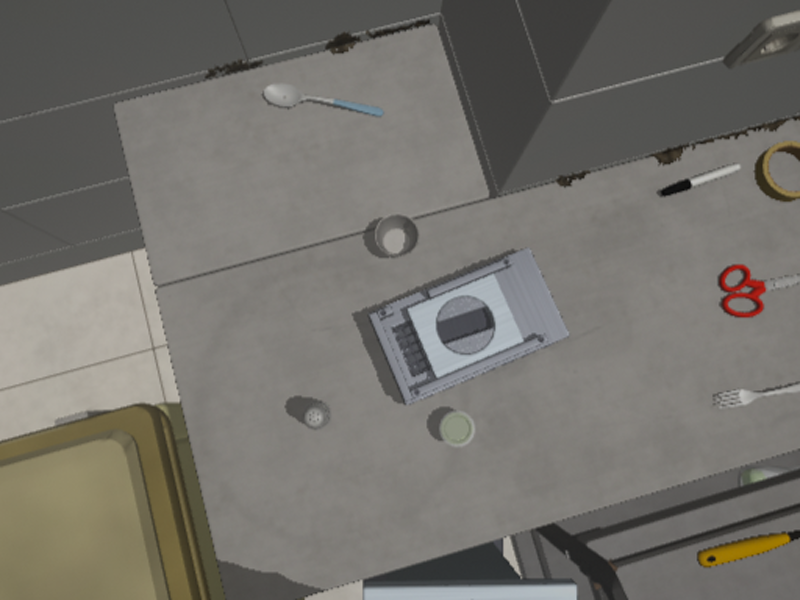

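View pics/s0b.png

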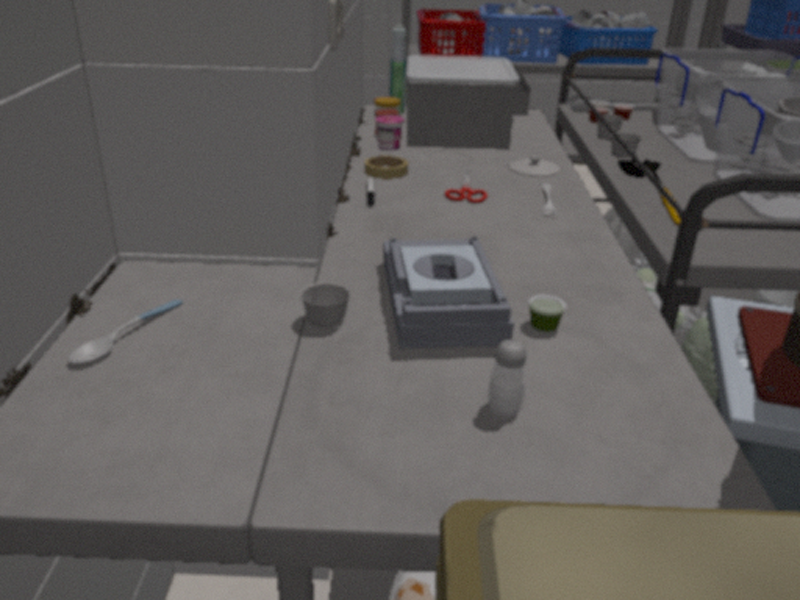

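```bash
python3 - <<'E'
from h import *
i=cam('t0.png')['pixels'][150:262,228:372,::-1]; cv2.imwrite('pics/t0c.png',cv2.resize(i,None,fx=5.5,fy=5.35,interpolation=cv2.INTER_CUBIC))
i=cam('s0.png')['pixels'][145:230,235:340,::-1]; cv2.imwrite('pics/s0c.png',cv2.resize(i,None,fx=7,fy=7,interpolation=cv2.INTER_CUBIC))
t=cam('t0.png'); s=cam('s0.png')
for n in(t,s):
  R=cv2.Rodrigues(n['rvec'])[0]; print(-R.T@n['tvec'].ravel(), n['K'][0])
print(proj(t,[[0,0,0],[.146,.633,.22],[.5,0,0],[.5,.5,0]]))
for uv,z in (((465,325),.062),((397,236),.042),((457,428),.036),((316,412),.09)): print(onplane(t,np.array(uv)/1.5625,z))
E
```

```text
[0.42490736 0.13153008 0.93106714] [381.72041149   0.         248.71528557]
[0.3403861  0.92400841 0.51463732] [464.98920063   0.         248.76648629]
[[302.19771595 443.92076329]
 [-48.23679365 421.80290491]
 [296.06046535 223.18216762]
 [ 90.38046167 224.99872453]]
[0.52990263 0.00424122 0.062     ]
[0.67071778 0.10199051 0.042     ]
[0.37986367 0.01663446 0.036     ]
[0.40655526 0.21916228 0.09      ]
```

View pics/t0c.png

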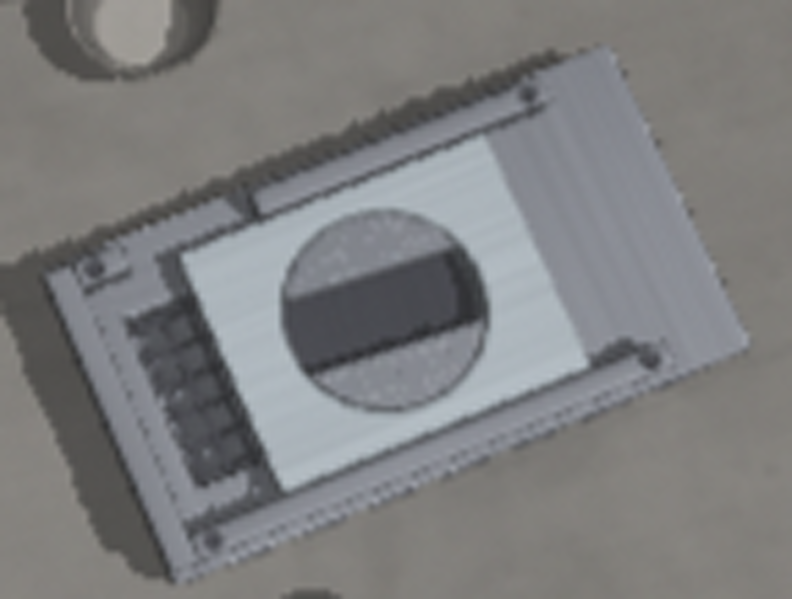

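View pics/s0c.png

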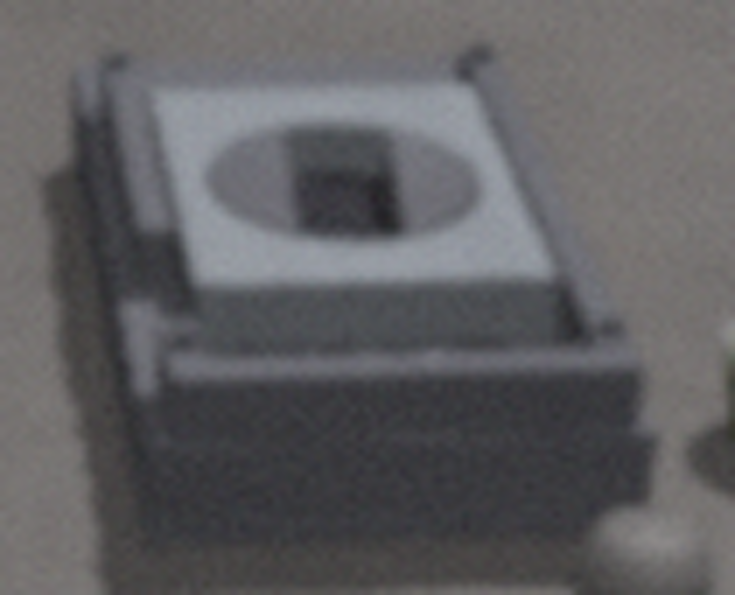

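```bash
cat > fit.py <<'E'
from h import *
from scipy.optimize import least_squares
t=cam('t0.png'); s=cam('s0.png')
T=lambda u,v:(228+(u+.5)/5.5-.5,150+(v+.5)/5.35-.5); S=lambda u,v:(235+(u+.5)/7-.5,145+(v+.5)/7-.5)
# local (x, y, z), panel? 
obs=[]
P=[(.055,0),(.055,-.14),(-.055,-.14),(-.055,0)]
for (x,y),(u,v) in zip(P,[(182,252),(487,137),(588,365),(287,490)]): obs.append((t,x,y,.062,1,T(u,v)))
obs.append((t,0,-.07,.062,1,T(386,310)))
for (x,y,z),(u,v) in zip([(.075,-.14,.04),(-.075,-.14,.04),(.075,.13,.062),(-.075,.13,.062)],[(612,50),(748,342),(48,275),(175,578)]): obs.append((t,x,y,z,0,T(u,v)))
for (x,y),(u,v) in zip([P[0],P[3],P[1],P[2]],[(193,287),(552,277),(152,90),(470,86)]): obs.append((s,x,y,.062,1,S(u,v)))
obs.append((s,0,-.07,.062,1,S(345,182)))
# panel +y edge at local y = E - open ; E = wall
def f(p,fz=True):
    X,Y,a,yp,dz=p; c,n=np.cos(a),np.sin(a); r=[]
    for d,x,y,z,pan,uv in obs:
        y=y+yp*pan; w=[X+c*x-n*y,Y+n*x+c*y,z+dz]
        r+=list(proj(d,[w])[0]-uv)
    return np.array(r)
r=least_squares(f,[.53,0,.4,.08,0],loss='soft_l1'); X,Y,a,yp,dz=r.x
print(X,Y,np.degrees(a),yp,dz); print(f(r.x).reshape(-1,2).round(1).tolist())
c,n=np.cos(a),np.sin(a); L=lambda x,y:(X+c*x-n*y,Y+n*x+c*y)
print('face',L(0,yp-.14),'fast',L(0,yp-.07))
q=[onplane(t,T(*k),.062)[:2] for k in((290,299),(452,251),(310,375),(475,325))]
for A,B in((0,1),(2,3)):
    d=q[A]-q[B]; print('slot az',np.degrees(np.arctan2(d[1],d[0])))
E
python3 fit.py
```

```text
0.5339748733555013 -4.152063665464993e-05 21.72605467460428 0.07334042222448872 -0.0035909344798223503
[[0.1, -0.2], [-0.2, -1.1], [0.7, -0.3], [-0.5, -0.5], [0.1, -0.6], [-0.2, -1.6], [1.0, 1.0], [-1.5, -3.3], [0.2, 0.8], [0.7, 0.1], [1.1, 0.4], [0.3, 0.5], [0.8, 0.3], [0.1, -0.1]]
face (np.float64(0.5586501981089471), np.float64(-0.061965891101936114)) fast (np.float64(0.5327383518239598), np.float64(0.0030616124800344046))
slot az 106.51654705841952
slot az 106.75119525454896
```

Call:
play_rows([
  [-0.366,-0.237,0.02,0,0,-17],
  [-0.366,-0.237,0.02,0,0,-17],
  [-0.366,-0.237,0.02,0,0,-17],
  [-0.366,-0.237,0.02,0,0,-17],
  [-0.366,-0.237,0.02,0,0,-17],
  [-0.366,-0.237,0.02,0,0,-17],
  [-0.366,-0.237,0.02,0,0,-17],
  [-0.366,-0.237,0.02,0,0,-17],
  [-0.366,-0.237,0.02,0,0,-17],
  [-0.573,-0.607,0.103,0,0,-34.7],
  [-0.573,-0.607,0.103,0,0,-34.7],
  [-0.573,-0.607,0.103,0,0,-34.7],
  [-0.573,-0.607,0.103,0,0,-34.7],
  [-0.573,-0.607,0.103,0,0,-34.7],
  [-0.573,-0.607,0.103,0,0,-34.7],
  [-0.573,-0.607,0.103,0,0,-34.7],
  [-0.573,-0.607,0.103,0,0,-34.7],
  [-0.573,-0.607,0.103,0,0,-34.7],
  [-0.573,-0.607,0.103,0,0,-34.7],
  [-0.573,-0.607,0.103,0,0,-34.7],
], jaw=0)

```text
t: 1.77
ee_pos: [0.5572, -0.0577, 0.125]
orientation: [[-0.929, -0.371, 0.0], [-0.371, 0.929, 0.0], [-0.0, 0.0, -1.0]]
wrist_force: [1.1, 1.0, 0.9]
finger_gap: 0.007
```

Call:
play_rows([
  [0,-0.032,0.02,0,0,0],
  [0,-0.032,0.02,0,0,0],
  [0,-0.032,0.02,0,0,0],
  [0,-0.032,0.02,0,0,0],
])

```text
t: 2.1
ee_pos: [0.5686, -0.085, 0.105]
orientation: [[-0.929, -0.371, -0.001], [-0.371, 0.929, 0.0], [0.001, 0.001, -1.0]]
wrist_force: [0.8, -0.1, 0.7]
finger_gap: 0.006
```

```bash
python3 - <<'E'
from h import *
d=grab('side','s1.png')['pixels'];e=grab('top','t1.png')['pixels']
a=cv2.resize(d[110:245,210:345,::-1],(400,400),interpolation=cv2.INTER_CUBIC); b=cv2.resize(e[130:275,235:380,::-1],(400,400),interpolation=cv2.INTER_CUBIC)
cv2.imwrite('pics/c1.png',np.hstack([a,b])); s=monitor.get_state(); print(s['ee_pos'],s['joint_positions'])
E
```

```text
[ 0.56910131 -0.08395003  0.10573866] [-23.16853054  17.21988124  32.22606954 103.98896171 -10.37996164
  61.69984182 124.7201453 ]
```

View pics/c1.png

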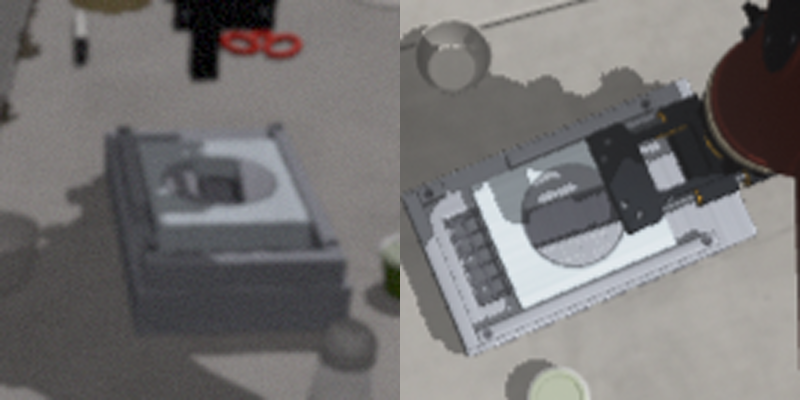

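```bash
python3 - <<'E'
from h import *
s=cam('s1.png'); print(proj(s,[[.569,-.084,.1057],[.5587,-.062,.062]]), (210+204.5*.3375, 110+79*.3375))
E
```

```text
[[278.63051978 135.03629911]
 [279.70142383 156.12640656]] (279.01875, 136.6625)
```

Call:
play_rows([
  [0,-0.006,0.03,0,0,0],
  [0,-0.006,0.045,0,0,0],
  [0,-0.006,0.058,0,0,0],
  [0,-0.006,0.058,0,0,0],
  [0,-0.006,0.058,0,0,0],
])

```text
t: 2.62
ee_pos: [0.5711, -0.0902, 0.0476]
orientation: [[-0.928, -0.372, -0.001], [-0.372, 0.928, 0.0], [0.0, 0.0, -1.0]]
wrist_force: [0.1, 0.3, 0.1]
finger_gap: 0.006
```

Call:
play_rows([
  [0,0.005,0,0,0,0],
  [0,0.01,0,0,0,0],
  [0,0.015,0,0,0,0],
  [0,0.019,0,0,0,0],
  [0,0.023,0,0,0,0],
  [0,0.027,0,0,0,0],
  [0,0.031,0,0,0,0],
  [0,0.035,0,0,0,0],
  [0,0.039,0,0,0,0],
  [0,0.043,0,0,0,0],
  [0,0.046,0,0,0,0],
])

```text
t: 3.53
ee_pos: [0.5549, -0.0499, 0.0478]
orientation: [[-0.929, -0.37, 0.002], [-0.37, 0.929, -0.002], [-0.001, -0.003, -1.0]]
wrist_force: [2.7, -6.7, -1.3]
finger_gap: 0.008
```

Call:
play_rows([
  [0,0.003,0,0,0,0],
  [0,0.006,0,0,0,0],
  [0,0.009,0,0,0,0],
  [0,0.012,0,0,0,0],
  [0,0.014,0,0,0,0],
  [0,0.014,0,0,0,0],
])

```text
t: 4.03
ee_pos: [0.5495, -0.0366, 0.0478]
orientation: [[-0.929, -0.37, 0.002], [-0.37, 0.929, -0.002], [-0.001, -0.002, -1.0]]
wrist_force: [2.2, -4.8, 0.0]
finger_gap: 0.006
```

Call:
play_rows([
  [0,0.003,0,0,0,0],
  [0,0.006,0,0,0,0],
  [0,0.009,0,0,0,0],
  [0,0.01,0,0,0,0],
])

```text
t: 4.37
ee_pos: [0.5469, -0.03, 0.0479]
orientation: [[-0.93, -0.369, 0.004], [-0.369, 0.93, -0.005], [-0.002, -0.006, -1.0]]
wrist_force: [8.8, -16.8, -7.0]
finger_gap: 0.003
```

Call:
play_rows([
  [0,0.002,0,0,0,0],
  [0,0.003,0,0,0,0],
  [0,0.003,0,0,0,0],
])

```text
t: 4.62
ee_pos: [0.5468, -0.0301, 0.048]
orientation: [[-0.93, -0.366, 0.007], [-0.367, 0.93, -0.008], [-0.003, -0.01, -1.0]]
wrist_force: [13.4, -21.4, -11.5]
finger_gap: 0.002
```

Call:
play_rows([
  [0,-0.01,0,0,0,0],
  [0,-0.02,0,0,0,0],
  [0,-0.03,0,0,0,0],
  [0,-0.03,-0.03,0,0,0],
  [0,-0.03,-0.06,0,0,0],
  [0,-0.03,-0.06,0,0,0],
  [0,-0.03,-0.06,0,0,0],
])

```text
t: 5.2
ee_pos: [0.5566, -0.0512, 0.109]
orientation: [[-0.929, -0.371, 0.003], [-0.371, 0.929, 0.001], [-0.003, -0.0, -1.0]]
wrist_force: [-0.4, 0.0, 0.3]
finger_gap: 0.008
```

```bash
python3 - <<'E'
from h import *
d=grab('side','s2.png')['pixels'];e=grab('top','t2.png')['pixels']
a=cv2.resize(d[145:235,235:325,::-1],(400,400),interpolation=cv2.INTER_CUBIC); b=cv2.resize(e[160:260,230:330,::-1],(400,400),interpolation=cv2.INTER_CUBIC)
cv2.imwrite('pics/c2.png',np.hstack([a,b])); s=monitor.get_state(); print(s['ee_pos'],s['wrist_force'],s['orientation'])
E
```

```text
[ 0.5549316  -0.0509753   0.10690264] [-0.20907647  0.72267906 -0.26029375] [[-9.28601531e-01 -3.71077848e-01 -6.53058519e-04]
 [-3.71078115e-01  9.28601590e-01  3.45960019e-04]
 [ 4.78053080e-04  5.63594728e-04 -9.99999727e-01]]
```

View pics/c2.png

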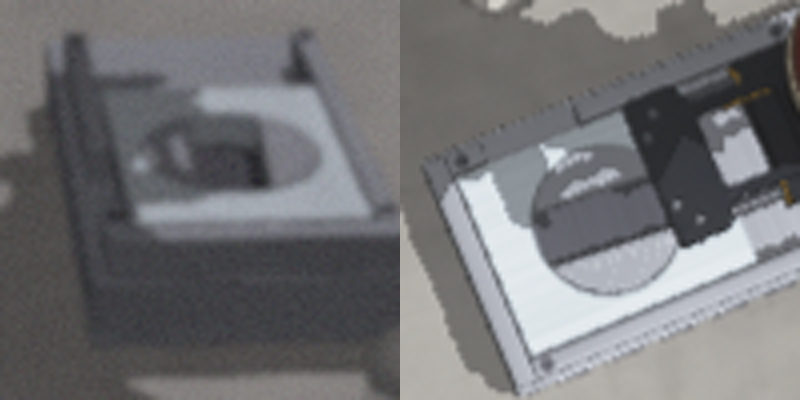

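```bash
python3 - <<'E'
from h import *
t=cam('t2.png'); s=cam('s2.png'); 
T=lambda u,v:(230+(u+.5)/4-.5,160+(v+.5)/4-.5); S=lambda u,v:(235+(u+.5)/4.444-.5,145+(v+.5)/4.444-.5)
for z in(.058,.062): print(onplane(t,T(208,219.5),z),onplane(s,S(231,154),z))
for A,B in(((145,212),(248,182)),((153,262),(275,225))):
    d=onplane(t,T(*A),.062)-onplane(t,T(*B),.062); print(np.degrees(np.arctan2(d[1],d[0])))
# predicted fastener rim
c=np.array([.5154,.0489,.062]); k=np.arange(4)*np.pi/2
P=c+.042*np.c_[np.cos(k),np.sin(k),0*k]; print(((proj(t,P)-[230,160])*4).round())
E
```

```text
[0.51562328 0.04092886 0.058     ] [0.51752198 0.04248947 0.058     ]
[0.51520766 0.04134395 0.062     ] [0.51597033 0.0502113  0.062     ]
105.79242173988557
106.31799445478114
[[192. 145.]
 [120. 218.]
 [195. 291.]
 [266. 217.]]
```

Call:
play_rows([
  [0.004,0.035,0,0,0,5.5],
  [0.004,0.076,0,0,0,5.5],
  [0.004,0.076,0.015,0,0,5.5],
  [0.004,0.076,0.025,0,0,5.5],
  [0.004,0.076,0.025,0,0,5.5],
  [0.004,0.076,0.025,0,0,5.5],
])

```text
t: 5.8
ee_pos: [0.5227, 0.0165, 0.0814]
orientation: [[-0.96, -0.279, -0.002], [-0.279, 0.96, -0.001], [0.003, -0.001, -1.0]]
wrist_force: [0.1, -0.4, 0.5]
finger_gap: 0.007
```

```bash
python3 - <<'E'
from h import *
d=grab('side','s3.png')['pixels']
a=cv2.resize(d[120:220,235:335,::-1],(500,500),interpolation=cv2.INTER_CUBIC)
cv2.imwrite('pics/c3.png',a); s=monitor.get_state(); print(s['ee_pos'],s['wrist_force'],s['orientation'])
E
```

```text
[0.52330414 0.01646886 0.08208679] [ 0.18544694 -0.77183476  0.70768878] [[-9.60546181e-01 -2.78118603e-01 -1.03764482e-03]
 [-2.78117531e-01  9.60546459e-01 -1.06705208e-03]
 [ 1.29347309e-03 -7.36365585e-04 -9.99998892e-01]]
```

View pics/c3.png

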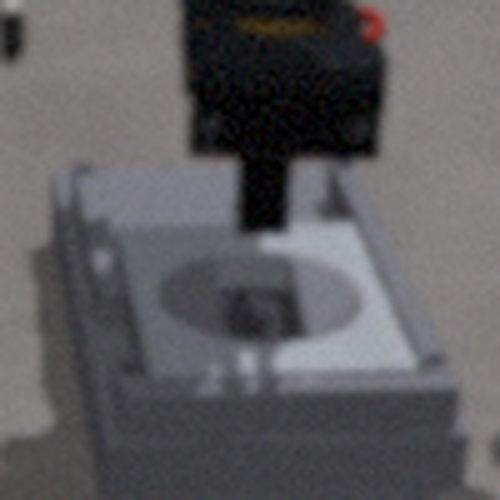

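Call:
play_rows([
  [0,0,0.01,0,0,0],
  [0,0,0.02,0,0,0],
  [0,0,0.028,0,0,0],
  [0,0,0.032,0,0,0],
  [0,0,0.032,0,0,0],
  [0,0,0.032,0,0,0],
])

```text
t: 6.35
ee_pos: [0.5232, 0.0177, 0.0501]
orientation: [[-0.96, -0.28, -0.001], [-0.28, 0.96, -0.0], [0.001, -0.0, -1.0]]
wrist_force: [-0.1, -0.3, -0.3]
finger_gap: 0.006
```

Call:
play_rows([
  [0.0026,0.0001,0,0,0,6],
  [0.0052,0.0005,0,0,0,12],
  [0.0077,0.0012,0,0,0,18],
  [0.0102,0.0022,0,0,0,24],
  [0.0125,0.0033,0,0,0,30],
  [0.0147,0.0048,0,0,0,36],
  [0.0167,0.0064,0,0,0,42],
  [0.0186,0.0083,0,0,0,48],
  [0.0202,0.0103,0,0,0,54],
  [0.0217,0.0125,0,0,0,60],
  [0.0217,0.0125,0,0,0,60],
])

```text
t: 7.27
ee_pos: [0.4994, 0.024, 0.0509]
orientation: [[-0.719, 0.695, 0.001], [0.695, 0.719, 0.0], [-0.001, 0.001, -1.0]]
wrist_force: [-0.2, -0.2, 0.9]
finger_gap: 0.004
```

Call:
play_rows([
  [0.0026,0.0001,0,0,0,6],
  [0.0052,0.0005,0,0,0,12],
  [0.0077,0.0012,0,0,0,18],
  [0.0102,0.0022,0,0,0,24],
  [0.0125,0.0033,0,0,0,30],
])

```text
t: 7.68
ee_pos: [0.4926, 0.0345, 0.0508]
orientation: [[-0.279, 0.96, 0.001], [0.96, 0.279, -0.0], [-0.0, 0.001, -1.0]]
wrist_force: [-0.1, -1.8, 0.4]
finger_gap: 0.009
```

```bash
python3 - <<'E'
from h import *
d=grab('side','s4.png')['pixels'];e=grab('top','t4.png')['pixels']
a=cv2.resize(d[120:220,235:335,::-1],(400,400),interpolation=cv2.INTER_CUBIC); b=cv2.resize(e[160:260,230:330,::-1],(400,400),interpolation=cv2.INTER_CUBIC)
cv2.imwrite('pics/c4.png',np.hstack([a,b])); s=monitor.get_state(); print(s['ee_pos'],s['wrist_force'],s['orientation'])
E
```

```text
[0.49259298 0.03509313 0.0506999 ] [-0.07154224 -0.4066229  -0.26291482] [[-2.81626885e-01  9.59523839e-01  5.47191426e-04]
 [ 9.59523990e-01  2.81626900e-01  5.09365371e-05]
 [-1.05229003e-04  5.39388399e-04 -9.99999849e-01]]
```

View pics/c4.png

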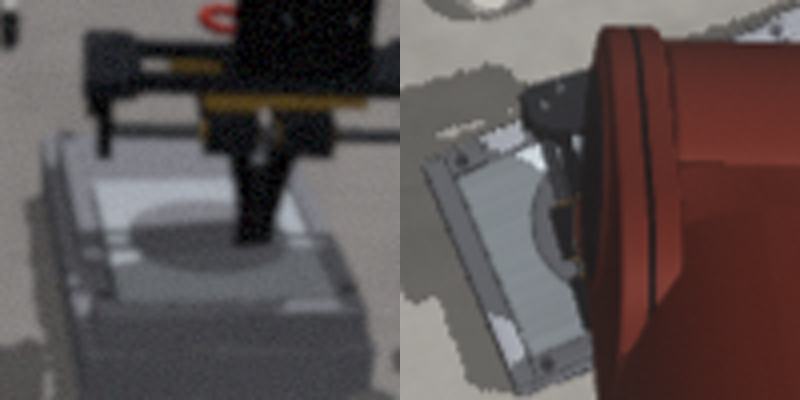

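Call:
play_rows([
  [0.0017,0.0001,0,0,0,-2],
  [0.0035,0.0002,0,0,0,-4],
  [0.0052,0.0005,0,0,0,-5],
  [0.007,0.001,0,0,0,-5],
  [0.0077,0.0012,0,0,0,-5],
  [0.0077,0.0012,0,0,0,-5],
])

```text
t: 8.28
ee_pos: [0.4925, 0.0399, 0.0509]
orientation: [[-0.365, 0.931, 0.002], [0.931, 0.365, -0.003], [-0.003, 0.001, -1.0]]
wrist_force: [4.6, -10.3, 1.5]
finger_gap: 0.006
```

Call:
play_rows([
  [0.0015,0,0,0,0,0],
  [0.003,0,0,0,0,0],
  [0.003,0,0,0,0,0],
])

```text
t: 8.53
ee_pos: [0.4925, 0.0401, 0.051]
orientation: [[-0.363, 0.932, 0.004], [0.932, 0.363, -0.006], [-0.007, 0.002, -1.0]]
wrist_force: [8.8, -20.0, -2.5]
finger_gap: 0.008
```

Call:
play_rows([
  [-0.006,0,0,0,0,0],
  [-0.01,0,0,0,0,0],
  [-0.01,0,0,0,0,0],
  [-0.01,0,-0.02,0,0,0],
  [-0.01,0,-0.05,0,0,0],
  [-0.01,0,-0.09,0,0,0],
  [-0.01,0,-0.13,0,0,0],
  [-0.05,-0.02,-0.15,0,0,0],
  [-0.26,-0.1,-0.15,0,0,0],
  [-0.26,-0.1,-0.15,0,0,0],
  [-0.26,-0.1,-0.15,0,0,0],
  [-0.26,-0.1,-0.15,0,0,0],
  [-0.26,-0.1,-0.15,0,0,0],
  [-0.26,-0.1,-0.15,0,0,0],
  [-0.26,-0.1,-0.15,0,0,0],
  [-0.26,-0.1,-0.15,0,0,0],
  [-0.26,-0.1,-0.15,0,0,0],
])

```text
t: 9.95
ee_pos: [0.4914, -0.2319, 0.2]
orientation: [[-0.364, 0.931, -0.001], [0.931, 0.364, 0.001], [0.001, -0.0, -1.0]]
wrist_force: [-0.2, 1.0, 0.2]
finger_gap: 0.005
```

```bash
python3 - <<'E'
from h import *
d=grab('side','s5.png')['pixels'];e=grab('top','t5.png')['pixels']
a=cv2.resize(d[130:280,190:340,::-1],(400,400),interpolation=cv2.INTER_CUBIC); b=cv2.resize(e[125:285,185:345,::-1],(400,400),interpolation=cv2.INTER_CUBIC)
cv2.imwrite('pics/c5.png',np.hstack([a,b])); s=monitor.get_state(); print(s['ee_pos'],s['wrist_force'])
E
```

```text
[ 0.49172143 -0.2312214   0.20019925] [-0.25706797  0.69525991 -0.36448751]
```

View pics/c5.png

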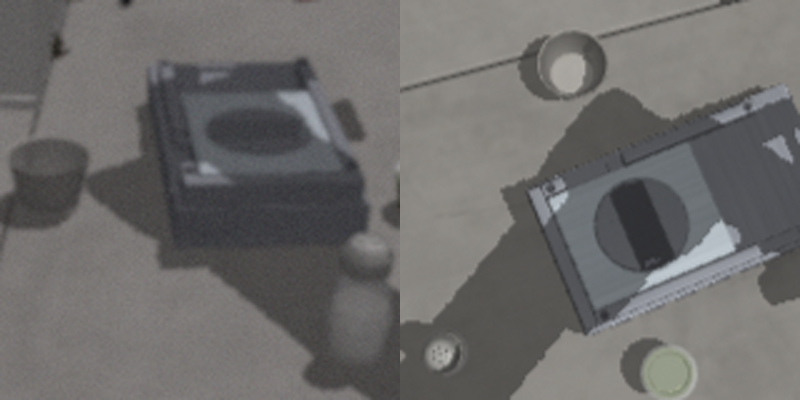

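```bash
python3 -c "
from h import *
order.close_job()"
```

```text
the job is handed in; nothing more can be done
```

The panel is shut and the fastener is turned clockwise to its stop, so the panel should be locked. I handed the job in at about 10 s on the robot's clock.

- **Panel:** I pushed it with the closed fingertips until it stopped moving. The force rose from about 7 N while sliding to about 27 N at the stop. The picture shows the panel flush against the end wall.
- **Fastener:** I set the fingertips in the slot and led them round until they stopped moving, at about 22 N. In the last top picture the slot lies about 21° from the image's vertical. That matches the housing's x axis, which I measured at 21.7°; my reading is good to about 1.5°.
- **Bystanders:** the pot, cup and shaker appear standing where they were, judged by eye rather than measured. The hand ended clear at a height of 0.20 m, with under 1 N on the wrist.

**Disagreement:** I first assumed the fingertips reach 15 mm from their centre line. That put the fastener's centre about 8 mm from where the pictures showed it, so I used the pictures. The fit, with the slot entered freely and the stop where expected, supported that choice.

**Calibration:** the two cameras also agreed best about 4 mm below the stated heights, which I took as calibration error.

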